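# Fit the honing disc and switch the gouge sharpener on

## Task

Get the gouge sharpener running: pick up the bigger honing disc (the one with a square hole beside its hub), lower it over the machine's shaft and drive pin until it lies flat on the steel flange, and let go of it. Only then pull the round black mushroom knob on the sloping front straight out until it clicks into its outer position, and leave it out. Leave the other things on the table where they are.

Things in the scene. Friction and masses are not known exactly. Their poses are not given: they have to be found in the camera images.
- hone_disc: bigger honing disc: dark grey-brown, 112 mm across, 12 mm thick, with a round aluminium hub to grip, 38 mm across, from 12 to 40 mm above the underside. 15 mm bore through disc and hub; 11 mm square drive hole 36 mm from centre along its +x. 0.25 kg. Lies flat on the table, hub up, left or right of the machine (small disc on the other side). Origin: centre of underside; z up.
- drive_hole (a point): centre of the square drive hole at the disc's underside, 36 mm along the disc's +x from its origin; axes as the disc's
- seat (a point): centre of the top face of the machine's steel flange (92 mm across), where the disc's underside centre belongs. A steel shaft, 12 mm thick, tapered tip, rises 28 mm from it. The flange's +x points to the drive pin, z up: once fitted, the disc's x axis points the same way. The flange turns stiffly (0.06 N m) and stays where it is left.
- pin_tip (a point): tip of the steel drive pin on the flange: 7 mm thick with a tapered tip, 36 mm from the shaft's axis, standing 11 mm above the flange (so the shaft enters the disc 17 mm before the pin does). Axes as the flange's.
- knob_head (a point): middle of the black knob head (29 mm across, 19 mm thick, on a 12 mm stem); it is 24 mm off the sloping panel when in. z: outward along the pull, leaning 20 degrees from vertical to the machine's robot-facing front; x up the slope to the flange (centre 148 mm behind, 4 mm higher); y across. 60 mm free on either side in y; the two low dials 78 mm to either side are fixed, not to be used.
- pull_knob (a joint): how far the knob is out, in m: 0 = in (off), 0.012 = fully out (on). Over-centre spring: pulling takes about 8 N at the start, falling to nothing half-way; past half-way (6 mm) it snaps to 12 mm by itself and stays there when let go; short of half-way it springs back in. A like force pushes it back in.
- small_disc: the smaller honing disc: like the big one but 76 mm across and without a drive hole; not needed
- jar: clear glass jar, 66 mm across, 80 mm tall, brass lid; origin: centre of its underside
- ink_tin: round flat aluminium ink tin, 90 mm across, 58 mm tall; origin: centre of its underside
- brayer: ink roller lying down: black roller 36 mm thick and 100 mm long along y at the origin, wooden handle to -x (185 mm), 36 mm high
- gouge_a: palm gouge lying down, mushroom-shaped wooden handle 50 mm long to -x, blade 60 mm to +x, 30 mm high
- gouge_b: a second such palm gouge
- lino_block: flat printing block, 130 x 100 x 12 mm, black on cork
- cork_block: cork sanding block, 80 x 50 x 35 mm
Mind the look-alikes: they are no part of the job. Leave any yellow look-alike of the hone_disc alone.

How it is judged:
On the way, in this order (a step that is already met when the one before it is completed fails the run):
1. the bigger disc lies flat on the flange, shaft and pin through it, and the fingers have let go (distance between hone_disc and seat below 0.005 m and z of hone_disc in the frame of seat below 0.003 m and horizontal distance between drive_hole and pin_tip below 0.006 m and angle between hone_disc's own z axis and vertical below 0.05 rad and contact force between the fingers and hone_disc below 0.1 N), for 0.2 s.
2. the knob is pulled out (value of joint pull_knob above 0.01 m), for 0.2 s.
At the end, for the whole second after the job is handed in: The bigger disc lies on the flange at rest: its underside centre within 5 mm of the seat and at most 3 mm above it, tilted less than 0.05 rad, drive hole within 6 mm of the pin; the pull knob rests more than 10 mm out (distance between hone_disc and seat below 0.005 m and z of hone_disc in the frame of seat below 0.003 m and horizontal distance between drive_hole and pin_tip below 0.006 m and angle between hone_disc's own z axis and vertical below 0.05 rad and value of joint pull_knob above 0.01 m and linear speed of hone_disc below 0.01 m/s); the robot touches nothing.
It fails at once if the knob is pulled out (over 6 mm) while the disc is not yet on the flange (value of joint pull_knob above 0.006 m and distance between hone_disc and seat above 0.012 m).
It fails at once if the disc is let go over the machine while still over 20 mm above the flange, instead of being lowered (horizontal distance between hone_disc and seat below 0.05 m and z of hone_disc in the frame of seat above 0.02 m and contact force between the fingers and hone_disc below 0.05 N).
It fails at once if another thing on the table is moved by more than 40 mm (distance of any of small_disc, jar, ink_tin, brayer, gouge_a, gouge_b, lino_block, cork_block from where it was at the start of the episode above 0.04 m).
It also fails if it takes over 58 s, if anything falls off the work surface, if the arm or the gripper's body presses on something with over 40 N, if the wrist force passes 120 N, or if a joint passes its speed limit or range.

## Robot

A 6-joint arm with a two-finger parallel gripper is mounted at the origin on the work surface. World frame = base frame: x ahead of the robot, y to its left, z up, the work surface at z = 0. Lengths are in m, angles in rad, forces in N, time in s.
With the tool pointing down it reaches from about 0.25 to 0.725 m from the base axis. Payload 4 kg.
Tool frame: the origin (TCP) lies at the very end of the fingers, on their centre line; the grasp point (between the pads) lies 19 mm behind it (manip.grip_point_offset is the distance from the TCP to the grasp point, in m); y points along the fingers, x is the direction in which the jaws open and shut, and the axes are right-handed (so a half turn about y gives the same grasp; the last joint's range is limited). The gripper opens to 85 mm and grips with 20 to 120 N. Pads are 22 mm wide; open, the fingers measure 114 mm over their backs; the gripper's body (76 mm by 85 mm) begins 54 mm behind the grasp point. The pads swing forward as they close: fully open they stand 13 mm farther back than shut.
Start: joints at [-1.167, 0.241, 0.005, 1.335, 0, 1.571], TCP at [0.196, -0.46, 0.231] pointing down, gripper open.
Joint ranges: [-2.72, 2.72], [-1.05, 1.87], [-1.09, 1.28], [-1.99, 2.15], [-1.42, 1.44], [-3.14, 3.14]. Speed limits (rad/s): [2.79, 2.79, 3.14, 3.14, 3.14, 3.14].

## Interface

Orientations are given as a rotation vector (axis times angle).
In Python, from cell import manip, viewer, ticket, find_in, regions_of gives the robot as it stands.
- The arm moves only by the tool carry_out, never from a script. Its argument "series" is a list of rows, each a list of 2 entries, a list of its own where there are three numbers: the shift along the tool's x, y, z in m, then the turn about the tool's y in degrees. A call has 1 to 20 rows; each row shifts and turns the commanded pose from where the row before left it, along the tool's axes as they then stand; what a row does not reach is not made up. A row lasts 1/8 s, in which the tool goes at most 62.5 mm and 10.7 degrees, less where a joint would pass 70% of its speed; a pose out of reach is approached as far as the arm can. A call with a gripper value outside its range is refused whole. "grip" is the closure, from -1 (fully open) to 1 (shut), set as the call begins (left out, the last holds). The fingers move at their own pace and stop on an object; the grip force is fixed at half the most. Time passes only in rows, so rows that do not move let the fingers close. It gives the time, the measured TCP pose, the force and the opening at its end, in the units of the state.
- manip.sense(): the state, without advancing time (a new reading comes with each control period).
- viewer.capture(name): name is "side" or "top" or "wrist"; returns (picture, depth): 384x512x3 uint8, red, green, blue; 384x512 float32, m along the optical axis (not along the pixel's ray), 0 where there is no reading.
- viewer.camera_params(name): a dict with "K" (3x3 intrinsics, pixels), "k1" (the pictures are not rectified: a ray, as slopes to the right and down, at radius r is drawn at 1 + k1 r^2 times it, then the intrinsics apply), "R" (3x3) and "t" (3): a world point X has camera coordinates R X + t. Camera axes: x right, y down, z forward; pixel columns grow to the right and rows downward; lengths in m; the calibration is good to about 2 mm. A picture is of the moment at which its call begins: read the wrist's pose just before it. camera_params takes no time and is no camera call; for the wrist camera it gives the pose at the moment of the call.
- ticket.sign_off(): hands the job in, once; it reports no verdict.
Trained networks look in the newest picture that a camera, given by its name, has taken for a name from the list of things; names that differ only in an ending like _2 or _b are one class to them, and where a whole thing is asked for, a point or a joint stands for the part that bears it (a point fixed in the world has none). Each returns a list of dicts, best first, with "confidence" (0 to 1); they miss things now and then, are a little off and sometimes report something else, mostly with a low value. They report only what shows in the picture. A call takes as long as a camera call. They do not tell look-alikes from the thing itself.
- find_in(camera, target): "box" ([left, top, width, height] as shares, 0 to 1, of the picture: columns of its width, rows of its height, round what is visible of it).
- regions_of(camera, target): "region" (384x512 bool, what is visible of it) and "box" ([left, top, width, height] as shares, 0 to 1, of the picture: columns of its width, rows of its height, round what is visible of it).
The state is a dict: "time_s": time; "joint_positions": joint angles; "joint_vel": joint speeds; "joint_torque": joint torques, N m; "position": TCP position; "tcp_rot": TCP orientation; "force": force on the tool from outside, world axes, zero at the start; "ft_torque": the same for the moment, N m; "width": finger opening in m.
Only numpy, scipy, OpenCV 4.12 (cv2) and the standard library are available. Lean on these libraries where they do the work, as an engineer would, in place of code of your own. Each camera call takes 0.05 s, during which the arm holds its last target.

## Working session

There is one attempt and no reset: what is moved stays moved. The work goes in short steps, Python scripts to look and compute and a tool call to move; the robot and the scene stay as the last step left them, time stands still between calls to the robot, and variables do not carry over. Pictures are saved under pics/ and viewed, and the job is handed in when it is done.

Besides the shell and the picture viewer there is one more tool, called after "Request:" as a command line: name --argument value ..., lists and objects as JSON in quotes. carry_out: Moves the arm, as the interface text tells. Its arguments: {"type":"object","properties":{"series":{"type":"array"},"grip":{"type":"number"}},"required":["series"]}

```bash
ls; mkdir -p pics; cat > h.py <<'E'
import numpy as np, cv2
from cell import manip, viewer, ticket, find_in, regions_of
from scipy.spatial.transform import Rotation as Rn
def cap(name,fn=None):
    p=viewer.camera_params(name); im,d=viewer.capture(name)
    if fn: cv2.imwrite('pics/'+fn,im[:,:,::-1])
    return im,d,p
def unproj(u,v,z,p):
    K=np.array(p['K']);k1=p['k1']
    xd=(np.asarray(u,float)-K[0,2])/K[0,0]; yd=(np.asarray(v,float)-K[1,2])/K[1,1]
    x,y=xd.copy(),yd.copy()
    for _ in range(20):
        s=1+k1*(x*x+y*y); x=xd/s;y=yd/s
    c=np.stack([x*z,y*z,z*np.ones_like(x)],-1)
    return (c-np.array(p['t']))@np.array(p['R'])
def cloud(d,p):
    v,u=np.mgrid[:d.shape[0],:d.shape[1]]
    return unproj(u,v,d,p)
def proj(X,p):
    K=np.array(p['K']);c=np.asarray(X)@np.array(p['R']).T+np.array(p['t'])
    x=c[...,0]/c[...,2];y=c[...,1]/c[...,2];s=1+p['k1']*(x*x+y*y)
    return np.stack([K[0,0]*x*s+K[0,2],K[1,1]*y*s+K[1,2]],-1)
E
python3 - <<'E'
from h import *
np.set_printoptions(precision=4,suppress=True)
print(manip.sense())
for n in ['side','top','wrist']:
    im,d,p=cap(n,n+'0.png'); print(n,p['R'],p['t'],p['K'],p['k1'])
    np.savez('pics/%s0.npz'%n,im=im,d=d)
    for t in ['hone_disc','small_disc','seat','knob_head']:
        try: print(n,t,[(np.round(np.array(r['box'])*[512,384,512,384]),round(r['confidence'],2)) for r in find_in(n,t)])
        except Exception as e: print(t,e)
E
```

```text
pics
{'time_s': 0.0, 'joint_positions': array([-1.167 ,  0.2414,  0.0038,  1.3352,  0.    ,  1.5708]), 'joint_vel': array([-0.0005,  0.0002,  0.0002,  0.0008,  0.0016, -0.001 ]), 'joint_torque': array([ -0.0004, -37.2318,  25.2407,   0.0169,  -0.    ,  -0.    ]), 'position': array([ 0.1962, -0.4592,  0.2304]), 'tcp_rot': array([-1.3724,  0.9081, -0.9053]), 'force': array([-0.1556, -0.0591,  0.1798]), 'ft_torque': array([ 0.0099, -0.016 ,  0.0057]), 'width': 0.085491271911575}
side [[-0.9026 -0.4302 -0.0187]
 [-0.3109  0.6812 -0.6628]
 [ 0.2978 -0.5924 -0.7486]] [0.4551 0.201  1.3122] [[416.3667   0.     263.0641]
 [  0.     416.3667 188.4225]
 [  0.       0.       1.    ]] -0.06315089383189582
side hone_disc [(array([207., 274.,  35.,  33.]), 0.76), (array([228., 235.,  36.,  33.]), 0.61), (array([266., 307.,  37.,  39.]), 0.58)]
side small_disc [(array([289., 137.,  18.,  19.]), 0.74)]
side seat [(array([213., 171.,  29.,  23.]), 0.91)]
side knob_head [(array([265., 182.,   8.,  10.]), 0.58)]
top [[ 0.0091 -0.9998 -0.0183]
 [-0.9929 -0.0068 -0.1187]
 [ 0.1185  0.0193 -0.9928]] [0.007  0.5076 1.5235] [[461.6171   0.     253.3084]
 [  0.     461.6171 188.2706]
 [  0.       0.       1.    ]] -0.12656511727091296
top hone_disc [(array([122., 249.,  33.,  32.]), 0.87), (array([136., 186.,  30.,  33.]), 0.86), (array([176., 187.,  33.,  31.]), 0.6), (array([147., 125.,  20.,  23.]), 0.28)]
top small_disc [(array([331., 180.,  26.,  25.]), 0.7)]
top seat [(array([235., 139.,  31.,  25.]), 0.8)]
top knob_head [(array([253., 193.,  10.,   4.]), 0.44), (array([237., 139.,  29.,  25.]), 0.42)]
wrist [[ 0.3924 -0.9198 -0.0009]
 [-0.8706 -0.3718  0.3222]
 [-0.2967 -0.1257 -0.9467]] [-0.4999 -0.0419  0.3816] [[338.8343   0.     257.6051]
 [  0.     338.8343 184.9793]
 [  0.       0.       1.    ]] -0.08339006925689989
wrist hone_disc []
wrist small_disc []
wrist seat []
wrist knob_head []
```

```bash
python3 - <<'E'
import cv2
t=cv2.imread('pics/top0.png');cv2.imwrite('pics/top0b.png',cv2.resize(t[90:300,80:380],None,fx=2.66,fy=2.66,interpolation=cv2.INTER_CUBIC))
t=cv2.imread('pics/side0.png');cv2.imwrite('pics/side0b.png',cv2.resize(t[110:360,170:370],None,fx=2.4,fy=2.4,interpolation=cv2.INTER_CUBIC))
E
```

```text
(no output)
```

View pics/top0b.png

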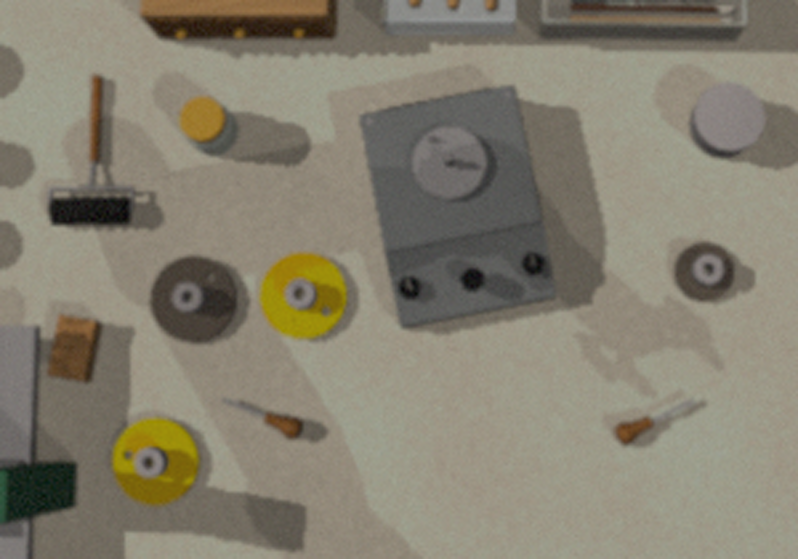

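View pics/side0b.png

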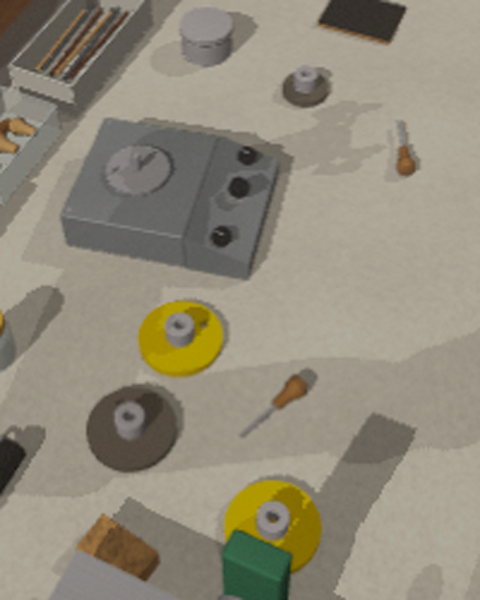

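View pics/top0.png

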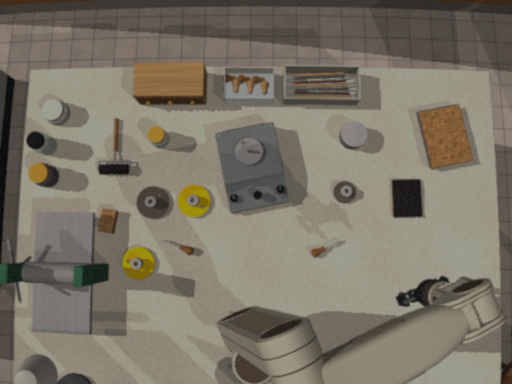

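The top view shows the dark big disc at about (152,201), a yellow one next to it at (194,201), the flange at (249,151), the knob at (257,195), and the small disc at (344,191). Now for rough positions.

```bash
python3 - <<'E'
from h import *
np.set_printoptions(precision=4,suppress=True)
for n in ['top','side']:
    z=np.load(f'pics/{n}0.npz');p=viewer.camera_params(n);C=cloud(z['d'],p);im=z['im'].astype(int)
    print(n,[ (t,C[v,u]) for t,(u,v) in dict(disc=(148,201),flange=(243,153),knob=(257,195)).items()] if n=='top' else '')
    # high points around
    X,Y,Z=C[...,0],C[...,1],C[...,2]
    ok=z['d']>0
    m=ok&(np.abs(X-.4)<.35)&(Y>-.2)&(Y<.4)
    h,e=np.histogram(Z[m],bins=np.arange(-.01,.15,.005));print(h)
    # flange
    for zz in np.arange(.05,.13,.01):
        k=m&(Z>zz)&(Z<zz+.01); 
        if k.sum()>20: print(zz,k.sum(),C[k].mean(0))
    np.save(f'pics/{n}C.npy',C)
E
```

```text
top [('disc', array([0.4606, 0.3652, 0.0412])), ('flange', array([ 0.3234, -0.0189,  1.5729])), ('knob', array([ 0.4789, -0.0022,  0.0877]))]
[ 1507 10117 12395  3115  1021   481   105    71    60   240   329   236
   221   230   428  1240  1361   554   444    93    13     1     3     4
     3     1     0     0     0     0     0]
0.05 451 [0.5153 0.0336 0.0551]
0.060000000000000005 1668 [0.585  0.0204 0.0666]
0.07 1915 [0.6159 0.0414 0.0737]
0.08000000000000002 537 [0.6244 0.0965 0.0829]
side 
[  198  8946 13734  1249  1937   565   198   178   133   313   392   264
   230   261   298   873  1222   324   421    40     9    11     7    13
     4     1     2     4     3     2     1]
0.05 491 [0.5354 0.093  0.0553]
0.060000000000000005 1171 [0.5723 0.0368 0.0668]
0.07 1546 [0.6125 0.0578 0.0733]
0.08000000000000002 461 [0.6217 0.1249 0.0823]
```

```bash
cat >> h.py <<'E'
def tool():
    s=manip.sense(); return np.array(s['position']),Rn.from_rotvec(s['tcp_rot']).as_matrix(),s
E
python3 - <<'E'
from h import *
np.set_printoptions(precision=4,suppress=True)
P,T,s=tool();print(P,T)
p=viewer.camera_params('wrist');R=np.array(p['R']);c=-R.T@p['t']
print('cam world',c,'in tool',T.T@(c-P),'axes in tool\n',T.T@R.T)
for n in ['top','side']:
    C=np.load(f'pics/{n}C.npy');im=np.load(f'pics/{n}0.npz')['im'].astype(int);X,Y,Z=np.moveaxis(C,-1,0)
    m=(abs(X-.46)<.08)&(abs(Y-.365)<.08)
    hub=m&(Z>.03)&(np.hypot(X-.46,Y-.365)<.03);print(n,'hub',C[hub].mean(0),hub.sum(),'minmax',C[hub].min(0),C[hub].max(0))
    m=(X>.45)&(X<.75)&(Y>-.15)&(Y<.2)&(Z>.045)&(Z<.1)
    r=cv2.minAreaRect((C[m][:,:2]*1000).astype(np.float32));print('machine',r)
E
```

```text
[ 0.1964 -0.4598  0.2313] [[ 0.3929 -0.      0.9196]
 [-0.9196 -0.      0.3929]
 [ 0.     -1.     -0.    ]]
cam world [ 0.2729 -0.4274  0.3743] in tool [ 0.0003 -0.143   0.083 ] axes in tool
 [[ 1.     -0.0002 -0.0009]
 [ 0.0007 -0.3222  0.9467]
 [-0.0005 -0.9467 -0.3222]]
top hub [0.459  0.3569 0.0393] 83 minmax [0.4409 0.341  0.0314] [0.4782 0.3747 0.0462]
machine ((572.9952392578125, 65.9522933959961), (269.7421569824219, 299.5150146484375), 11.075943946838379)
side hub [0.4581 0.3589 0.0392] 117 minmax [0.4404 0.3393 0.0301] [0.4773 0.3762 0.0463]
machine ((579.5169677734375, 17.761566162109375), (264.5672607421875, 205.97256469726562), 11.712189674377441)
```

Request:
carry_out --series '[[[0.002,0,0.049],-5.24],[[0.002,0,0.049],-5.24],[[0.002,0,0.049],-5.24],[[0.002,0,0.049],-5.24],[[0.002,0,0.049],-5.24],[[0.002,0,0.049],-5.24],[[0.002,0,0.049],-5.24],[[0.002,0,0.049],-5.24],[[0.002,0,0.049],-5.24],[[0.002,0,0.049],-5.24],[[0.002,0,0.049],-5.24],[[0.002,0,0.049],-5.24],[[0.002,0,0.049],-5.24],[[0,0,0],0],[[0,0,0],0]]' --grip -1

```text
time_s: 2.62
position: [0.5643, 0.0152, 0.2312]
tcp_rot: [-1.571, -0.017, 0.018]
force: [-0.7, -0.5, 0.2]
width: 0.085
```

```bash
cat > look.py <<'E'
import sys
from h import *
np.set_printoptions(precision=4,suppress=True)
n,fn=sys.argv[1:3]
P,T,s=tool();print(s['time_s'],P,T[:,0],s['joint_positions'])
im,d,p=cap(n,fn+'.png');np.savez('pics/'+fn+'.npz',im=im,d=d,C=cloud(d,p),K=p['K'],k1=p['k1'],R=p['R'],t=p['t'])
for t in sys.argv[3:]:
    print(t,[(np.round(np.array(r['box'])*[512,384,512,384]),round(r['confidence'],2)) for r in find_in(n,t)])
E
python3 look.py wrist w1 seat knob_head pin_tip
```

```text
2.625 [0.5643 0.0152 0.2312] [ 0.9998  0.022  -0.0003] [ 0.0271  0.3702  0.1844  1.3852 -0.0005  1.5759]
seat [(array([278., 104., 104., 100.]), 0.97)]
knob_head [(array([154., 168.,  30.,  34.]), 0.71)]
pin_tip [(array([276., 105., 103., 101.]), 0.94)]
```

View pics/w1.png

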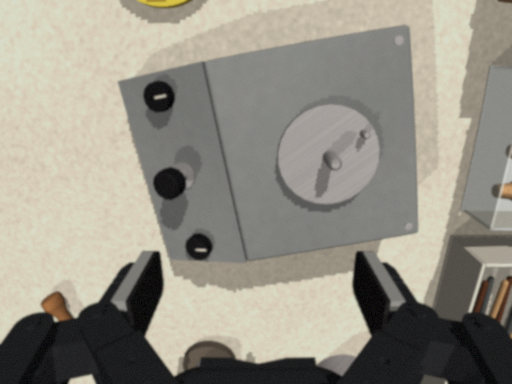

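Wrist view: the flange is around (330,154), the shaft tip at about (332,161), the pin tip at (364,134), and the knob at (170,183). Next I fit these precisely.

```bash
python3 - <<'E'
from h import *
np.set_printoptions(precision=4,suppress=True)
z=np.load('pics/w1.npz');p={k:z[k] for k in['K','k1','R','t']};C=z['C'];d=z['d'];im=z['im']
print('depth zeros',(d==0).sum())
def med(u0,u1,v0,v1): 
    q=C[v0:v1,u0:u1].reshape(-1,3);return np.median(q,0)
print('flange patch',med(340,360,160,180),'panel top',med(250,270,100,200),med(390,405,60,100),'slope',med(165,180,120,150),med(205,215,170,200),'table',med(20,80,60,200))
# flange ellipse from gray segmentation
g=cv2.cvtColor(im,cv2.COLOR_RGB2GRAY)
m=((g>140)).astype(np.uint8); m[:, :265]=0;m[:,395:]=0;m[:90]=0;m[215:]=0
m=cv2.morphologyEx(m,cv2.MORPH_CLOSE,np.ones((15,15)))
c=max(cv2.findContours(m,0,1)[0],key=cv2.contourArea)
print(cv2.contourArea(c),cv2.minEnclosingCircle(c)); e=cv2.fitEllipse(c);print('ell',e)
def onplane(uv,h):
    o=unproj(np.array([uv[0]],float),np.array([uv[1]],float),np.array([1.]),p)[0]; c=-p['R'].T@p['t']; r=o-c
    return c+r*(h-c[2])/r[2]
zf=np.median(C[m>0][:,2]);print('zf',zf)
pts=np.array([onplane(q[0],zf)[:2] for q in c])
A=np.c_[2*pts,np.ones(len(pts))];s=np.linalg.lstsq(A,(pts**2).sum(1),rcond=None)[0];print('circle',s[:2],np.sqrt(s[2]+s[0]**2+s[1]**2))
cv2.drawContours(im,[c],-1,(255,0,0),1)
cr=im[90:230,130:400,::-1];cv2.imwrite('pics/w1c.png',cv2.resize(cr,None,fx=2.9,fy=2.9,interpolation=cv2.INTER_CUBIC))
E
```

```text
depth zeros 830
flange patch [0.6477 0.0148 0.0805] panel top [0.5656 0.0293 0.0703] [0.6845 0.095  0.0704] slope [0.4818 0.0382 0.0538] [ 0.5181 -0.0082  0.0634] table [0.3256 0.0332 0.0003]
7654.0 ((328.66485595703125, 154.0433807373047), 51.31636428833008)
ell ((328.641357421875, 153.6307373046875), (95.7489242553711, 101.81587219238281), 55.49116516113281)
zf 0.08042531639847725
circle [0.6277 0.027 ] 0.04489033019566397
```

View pics/w1c.png

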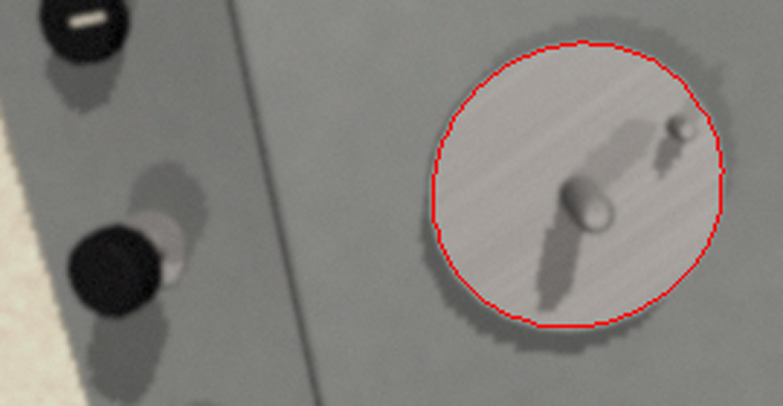

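```bash
cat >> h.py <<'E'
def onplane(uv,h,p):
    o=unproj(np.array([uv[0]],float),np.array([uv[1]],float),np.array([1.]),p)[0]; c=-p['R'].T@p['t']; r=o-c
    return c+r*(h-c[2])/r[2]
E
python3 - <<'E'
from h import *
np.set_printoptions(precision=4,suppress=True)
z=np.load('pics/w1.npz');p={k:z[k] for k in['K','k1','R','t']};C=z['C']
for q in [(598,215)]: 
    print(onplane((q[0]/2.9+130-.33,q[1]/2.9+90-.33),.1085,p))
for q in [(687,129)]: 
    a=onplane((q[0]/2.9+130-.33,q[1]/2.9+90-.33),.0915,p); 
    for c in [np.array([.6277,.027]),np.array([.629,.0265])]: print(a,np.hypot(*(a[:2]-c)),np.degrees(np.arctan2(*(a[:2]-c)[::-1])))
X,Y,Z=np.moveaxis(C,-1,0)
m=(np.hypot(X-.628,Y-.027)<.02)&(Z>.09);print('shaft pts',C[m].mean(0),C[m].max(0),m.sum())
m=(np.hypot(X-.628,Y-.027)>.025)&(np.hypot(X-.628,Y-.027)<.046)&(Z>.085);print('pin pts',C[m].mean(0),C[m].max(0),m.sum())
# knob head: dark pixels on top
g=cv2.cvtColor(z['im'],cv2.COLOR_RGB2GRAY)
k=(g<50);k[:160]=0;k[215:]=0;k[:,:140]=0;k[:,200:]=0
print('knob',C[k].mean(0),np.median(C[k],0),C[k].max(0),k.sum(),np.argwhere(k).mean(0)[::-1])
# machine edge line direction: the crease
m=(Z>.06)&(Z<.076)&(Y>-.12)&(Y<.15)&(X>.4)&(X<.75)
top=(abs(Z-.0703)<.002)&(X>.5)&(X<.72)&(abs(Y-.03)<.13)
r=cv2.minAreaRect((C[top][:,:2]*1000).astype(np.float32));print(r)
# slope plane
s=(X>.44)&(X<.53)&(abs(Y-.02)<.13)&(Z>.035)&(Z<.066)
q=C[s]; A=np.c_[q[:,:2],np.ones(len(q))];w=np.ones(len(q),bool)
for _ in range(8):
    co=np.linalg.lstsq(A[w],q[w,2],rcond=None)[0];w=abs(A@co-q[:,2])<.003
n=np.array([-co[0],-co[1],1]);n/=np.linalg.norm(n);print('slope normal',n,np.degrees(np.arccos(n[2])),np.degrees(np.arctan2(-n[1],-n[0])),w.sum())
E
```

```text
[0.6278 0.0272 0.1085]
[0.6558 0.0493 0.0915] 0.03589850917863849 38.435171978248114
[0.6558 0.0493 0.0915] 0.03521146404145373 40.387810445919264
shaft pts [0.6221 0.0243 0.2893] [0.6386 0.0324 0.318 ] 8015
pin pts [0.5969 0.0292 0.3013] [0.6586 0.052  0.3201] 3584
knob [ 0.4845 -0.0005  0.0846] [ 0.4848 -0.0003  0.0844] [0.5624 0.0981 0.3742] 741 [169.3374 183.1336]
((600.835205078125, 21.39862060546875), (223.06593322753906, 199.65443420410156), 11.644560813903809)
slope normal [-0.3364 -0.0703  0.9391] 20.10068995977392 11.802886931511459 10367
```

Request:
carry_out --series '[[[0,0,0.052],-5.18],[[0,0,0.052],-5.18],[[0,0,0.052],-5.18],[[0,0,0.052],-5.18],[[0,0,0.052],-5.18],[[0,0,0.052],-5.18],[[0,0,0.052],-5.18],[[0,0,0],0],[[0,0,0],0]]'

```text
time_s: 3.95
position: [0.4614, 0.3572, 0.2313]
tcp_rot: [-1.51, -0.512, 0.512]
force: [0.6, 0.6, -0.8]
width: 0.0857
```

```bash
python3 look.py wrist w2 hone_disc drive_hole
```

```text
3.95 [0.4614 0.3572 0.2313] [ 0.794   0.608  -0.0001] [ 0.6592  0.4092  0.2425  1.4042 -0.0006  1.5764]
hone_disc [(array([ 65.,   1., 109.,  51.]), 0.89), (array([207.,  94., 102., 105.]), 0.81), (array([143., 196.,  91.,  90.]), 0.76)]
drive_hole [(array([ 64.,   0., 111.,  49.]), 0.95), (array([208.,  97., 104., 101.]), 0.65)]
```

View pics/w2.png

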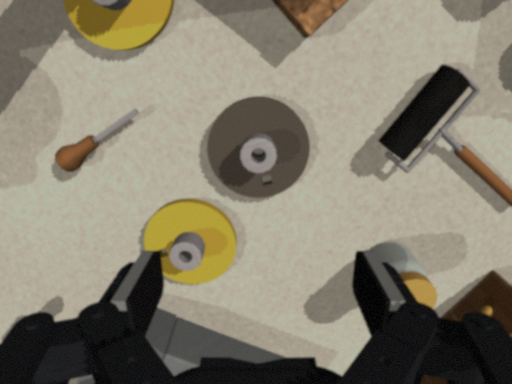

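```bash
python3 - <<'E'
from h import *
np.set_printoptions(precision=4,suppress=True)
z=np.load('pics/w2.npz');im=z['im'];p={k:z[k] for k in['K','k1','R','t']};C=z['C']
X,Y,Z=np.moveaxis(C,-1,0)
hub=(np.hypot(X-.46,Y-.357)<.03)&(Z>.035)&(Z<.046);print(C[hub].mean(0),(C[hub].max(0)+C[hub].min(0))/2,hub.sum())
hsv=cv2.cvtColor(im,cv2.COLOR_RGB2HSV)
g=cv2.cvtColor(im,cv2.COLOR_RGB2GRAY)
m=((g<105)|hub).astype(np.uint8);m[:90]=0;m[205:]=0;m[:,:195]=0;m[:,320:]=0
c=max(cv2.findContours(cv2.morphologyEx(m,cv2.MORPH_OPEN,np.ones((5,5))),0,1)[0],key=cv2.contourArea)
c=cv2.convexHull(c)
pts=np.array([onplane(q[0],.012,p)[:2] for q in c])
from scipy.optimize import least_squares
r=least_squares(lambda s:np.hypot(*(pts-s[:2]).T)-s[2],[.46,.357,.056],loss='soft_l1',f_scale=.001);print('disc circle',r.x)
cv2.drawContours(im,[c],-1,(255,0,0),1)
cv2.imwrite('pics/w2c.png',cv2.resize(im[85:210,195:325,::-1],None,fx=4.6,fy=4.6,interpolation=cv2.INTER_CUBIC))
E
```

```text
[0.4605 0.3586 0.0401] [0.4608 0.3579 0.0389] 889
disc circle [0.4608 0.3577 0.0558]
```

View pics/w2c.png

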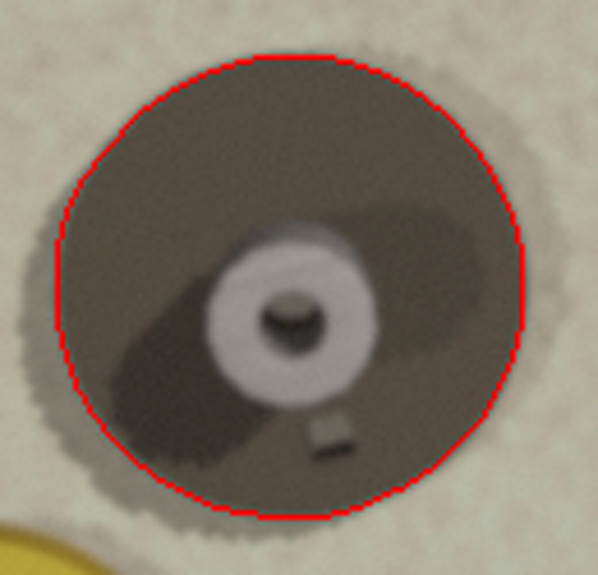

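```bash
python3 - <<'E'
from h import *
np.set_printoptions(precision=4,suppress=True)
z=np.load('pics/w2.npz');p={k:z[k] for k in['K','k1','R','t']}
c=np.array([.4608,.3578])
f=lambda q:onplane((q[0]/4.6+195-.39,q[1]/4.6+85-.39),.012,p)[:2]
for q in [(330,437),(305,420),(345,412),(355,452),(315,462)]:
    a=f(q);d=a-c;print(a,np.hypot(*d),np.degrees(np.arctan2(d[1],d[0])))
P,T,s=tool();d=np.r_[c,0]-P;print(T.T@d)
bp=f((294,322));print(onplane((294/4.6+194.6,322/4.6+84.6),.04,p))
E
```

```text
[0.4899 0.3361] 0.03628455026913899 -36.69800815778085
[0.4824 0.3359] 0.030786376061958536 -45.472525777023364
[0.4889 0.3434] 0.031560354006043116 -27.208846583978836
[0.4971 0.3368] 0.04197091563602253 -30.03858249410665
[0.4909 0.3288] 0.04182770252146025 -43.92008183786124
[-0.0002  0.2314  0.0017]
[0.4611 0.359  0.04  ]
```

Request:
carry_out --series '[[[0,0.04,0.002],-5],[[0,0.05,0],-5],[[0,0.05,0],0],[[0,0,0],0]]'

```text
time_s: 4.6
position: [0.4574, 0.3561, 0.0872]
tcp_rot: [-1.475, -0.638, 0.654]
force: [0.3, -0.1, 1.0]
width: 0.0857
```

```bash
python3 - <<'E'
from h import *
np.set_printoptions(precision=4,suppress=True)
P,T,s=tool();print(P,T[:,0],s['joint_positions'],s['force']);print(T.T@(np.array([.4608,.3578,.014])-P))
E
```

```text
[0.4574 0.3561 0.0872] [ 0.6771  0.7358 -0.01  ] [ 0.6615  0.5006 -0.0015  1.0788 -0.0001  1.4054] [ 0.3431 -0.1307  0.9643]
[ 0.0043  0.0732 -0.0015]
```

Request:
carry_out --series '[[[0,0,0],0],[[0,0,0],0]]'

```text
time_s: 4.85
position: [0.4617, 0.3607, 0.0943]
tcp_rot: [-1.471, -0.651, 0.643]
force: [-0.2, -0.2, -0.6]
width: 0.0855
```

```bash
cat > st.py <<'E'
import sys
from h import *
np.set_printoptions(precision=4,suppress=True)
P,T,s=tool();print(s['time_s'],P,'yaw',np.degrees(np.arctan2(T[1,0],T[0,0])),'down',T[:,1],'j',s['joint_positions'],'F',s['force'],'w',s['width'])
if len(sys.argv)>1: print('shift',T.T@(np.array([float(a) for a in sys.argv[1:4]])-P))
E
python3 st.py .4608 .3578 .014; python3 look.py wrist w3
```

```text
4.85 [0.4617 0.3607 0.0943] yaw 47.47716208641363 down [ 0.0043  0.0033 -1.    ] j [0.6632 0.4941 0.0078 1.0791 0.     1.4053] F [-0.1648 -0.1743 -0.5624] w 0.08547954222711397
shift [-0.0032  0.0803 -0.0012]
4.85 [0.4617 0.3607 0.0943] [0.6759 0.737  0.0053] [0.6632 0.4941 0.0078 1.0791 0.     1.4053]
```

View pics/w3.png

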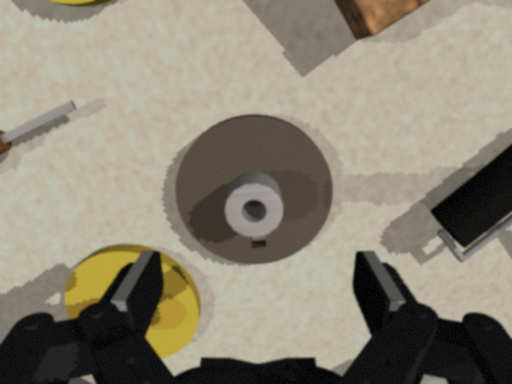

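Request:
carry_out --series '[[[0,0.02,-0.001],0],[[0,0.02,0],0],[[0,0.015,0],0],[[0,0.01,0],0],[[0,0.007,0],0],[[0,0.003,0],0],[[0,0,0],0],[[0,0,0],0]]'

```text
time_s: 5.9
position: [0.4608, 0.3592, 0.0167]
tcp_rot: [-1.472, -0.649, 0.647]
force: [0.3, 0.8, 0.4]
width: 0.0855
```

```bash
python3 st.py .4608 .3578 .014; python3 look.py wrist w4
```

```text
5.9 [0.4608 0.3592 0.0167] yaw 47.516346004312126 down [ 0.0007  0.0005 -1.    ] j [ 0.6622  0.5767 -0.0799  0.9133  0.      1.4036] F [0.3063 0.8422 0.3538] w 0.08550802558782745
shift [-0.001   0.0027 -0.001 ]
5.9 [0.4608 0.3592 0.0167] [0.6754 0.7375 0.0009] [ 0.6622  0.5767 -0.0799  0.9133  0.      1.4036]
```

View pics/w4.png

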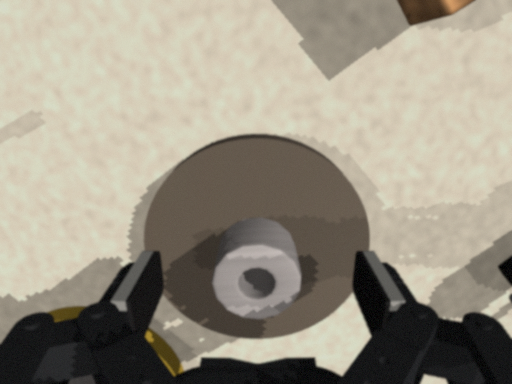

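Request:
carry_out --series '[[[-0.0005,0.002,-0.001],0],[[0,0,0],0]]'

```text
time_s: 6.2
position: [0.4608, 0.3577, 0.0142]
tcp_rot: [-1.472, -0.648, 0.648]
force: [-0.6, -0.3, -0.1]
width: 0.0855
```

Request:
carry_out --series '[[[0,0,0],0],[[0,0,0],0],[[0,0,0],0],[[0,0,0],0],[[0,0,0],0],[[0,0,0],0]]' --grip 1

```text
time_s: 6.95
position: [0.4612, 0.3583, 0.0147]
tcp_rot: [-1.472, -0.649, 0.647]
force: [-0.7, -0.0, 3.4]
width: 0.036
```

```bash
python3 st.py; python3 look.py wrist w5
```

```text
6.95 [0.4612 0.3583 0.0147] yaw 47.51864801807173 down [ 0.0008  0.0008 -1.    ] j [ 0.6604  0.5786 -0.0828  0.9083  0.0001  1.4018] F [-0.7072 -0.0116  3.3505] w 0.03597206746376987
6.95 [0.4612 0.3583 0.0147] [0.6753 0.7375 0.0011] [ 0.6604  0.5786 -0.0828  0.9083  0.0001  1.4018]
```

View pics/w5.png

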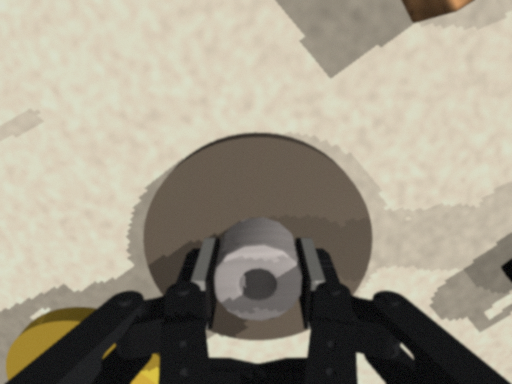

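Request:
carry_out --series '[[[0,-0.005,0],0],[[0,-0.02,0],0],[[0,-0.035,0],0],[[0,-0.035,0],0],[[0,-0.035,0],0],[[0,0,0],0]]'

```text
time_s: 7.75
position: [0.4622, 0.3588, 0.1468]
tcp_rot: [-1.471, -0.652, 0.644]
force: [0.5, 0.3, -3.8]
width: 0.0352
```

Request:
carry_out --series '[[[-0.0132,0,-0.0346],0],[[-0.0132,0,-0.0346],0],[[-0.0132,0,-0.0346],0],[[-0.0132,0,-0.0346],0],[[-0.0132,0,-0.0346],0],[[-0.0132,0,-0.0346],0],[[-0.0132,0,-0.0346],0],[[-0.0132,0,-0.0346],0],[[-0.0132,0,-0.0346],0],[[-0.0132,0,-0.0346],0],[[0,0,0],-8.34],[[0,0,0],-8.34],[[0,0,0],-8.34],[[0,0,0],-8.34],[[0,0,0],-8.34],[[0,0,0],-8.34],[[0,0,0],-8.34],[[0,0,0],-8.34],[[0,0,0],-8.34],[[0,0,0],0]]'

```text
time_s: 10.25
position: [0.6253, 0.0267, 0.1416]
tcp_rot: [-0.881, -1.61, 1.614]
force: [0.3, -0.2, -3.3]
width: 0.0357
```

Request:
carry_out --series '[[[0,0,0],0],[[0,0,0],0]]'

```text
time_s: 10.5
position: [0.6266, 0.0268, 0.1437]
tcp_rot: [-0.884, -1.613, 1.614]
force: [-1.3, 0.2, -2.9]
width: 0.0355
```

```bash
python3 st.py .6277 .0271 .14; python3 look.py wrist w6;python3 look.py top t6;python3 look.py side s6
```

```text
10.5 [0.6266 0.0268 0.1437] yaw 122.5119654538927 down [-0.001  -0.0001 -1.    ] j [ 0.0428  0.5396  0.2201  1.2523 -0.     -0.5246] F [-1.3175  0.175  -2.8623] w 0.03553283909408357
shift [-0.0004  0.0037 -0.0011]
10.5 [0.6266 0.0268 0.1437] [-0.5375  0.8433  0.0005] [ 0.0428  0.5396  0.2201  1.2523 -0.     -0.5246]
10.55 [0.6267 0.0268 0.144 ] [-0.5377  0.8431  0.0002] [ 0.0428  0.5393  0.2204  1.2524 -0.     -0.5249]
10.6 [0.6268 0.0268 0.1441] [-0.5378  0.843   0.0002] [ 0.0428  0.5392  0.2205  1.2525 -0.     -0.5251]
```

View pics/w6.png

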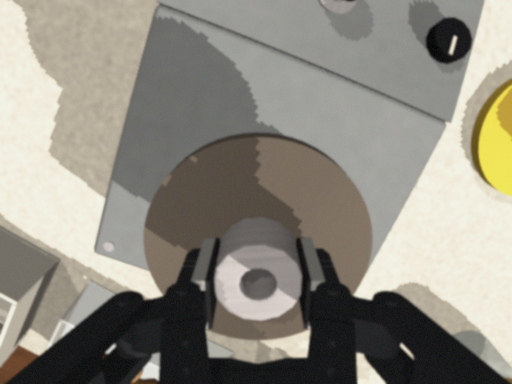

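View pics/s6.png

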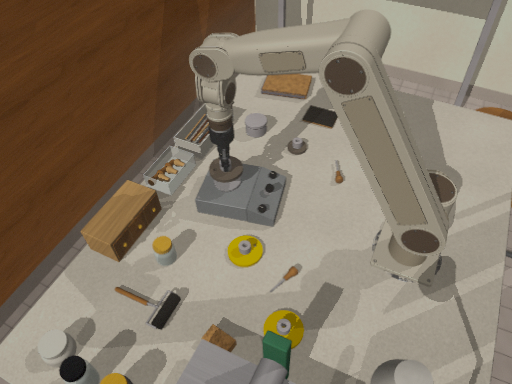

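Request:
carry_out --series '[[[-0.0003,0.008,-0.0009],0],[[0,0.006,0],0],[[0,0,0],0],[[0,0,0],0],[[0,0,0],0],[[0,0,0],0]]'

```text
time_s: 11.4
position: [0.628, 0.0271, 0.1306]
tcp_rot: [-0.885, -1.615, 1.614]
force: [-0.1, -0.9, -3.3]
width: 0.0355
```

```bash
python3 st.py .6277 .0271 .12; python3 look.py wrist w7;python3 look.py side s7; python3 st.py .6277 .0271 .12
python3 - <<'E'
import cv2
t=cv2.imread('pics/s7.png');cv2.imwrite('pics/s7c.png',cv2.resize(t[120:230,180:300],None,fx=5,fy=5,interpolation=cv2.INTER_CUBIC))
E
```

```text
11.4 [0.628  0.0271 0.1306] yaw 122.57173599552792 down [ 0.0005  0.     -1.    ] j [ 0.0431  0.5495  0.2017  1.2224  0.     -0.5254] F [-0.1263 -0.9352 -3.3052] w 0.0355270184838707
shift [0.0002 0.0106 0.0002]
11.4 [0.628  0.0271 0.1306] [-0.5384  0.8427 -0.0003] [ 0.0431  0.5495  0.2017  1.2224  0.     -0.5254]
11.45 [0.6279 0.0271 0.1306] [-0.5384  0.8427 -0.0002] [ 0.0431  0.5495  0.2016  1.2224  0.     -0.5254]
11.5 [0.6279 0.0271 0.1305] yaw 122.57288394541251 down [ 0.0003  0.     -1.    ] j [ 0.0431  0.5496  0.2016  1.2224  0.     -0.5254] F [-0.212  -0.0219 -3.445 ] w 0.035600757119728675
shift [0.0001 0.0105 0.0002]
```

View pics/w7.png

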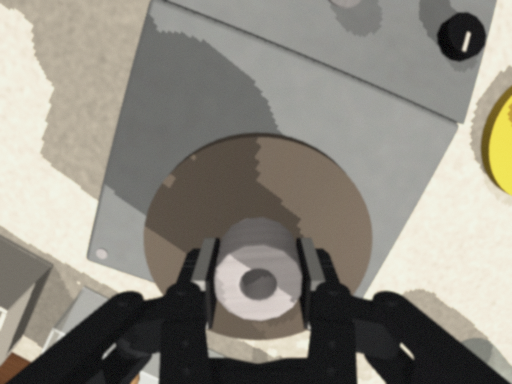

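View pics/s7c.png

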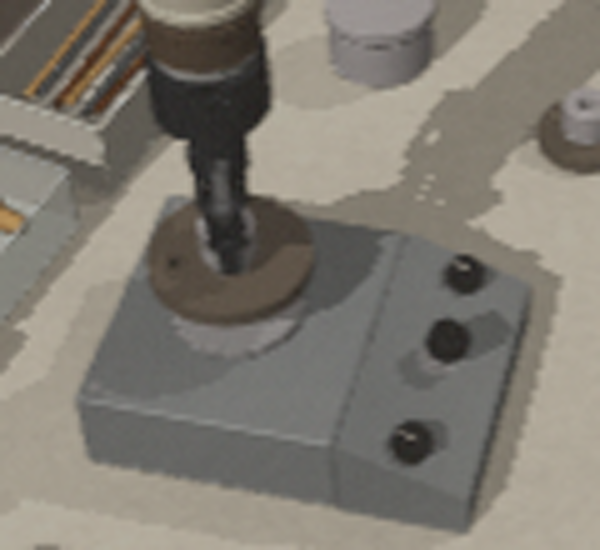

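```bash
python3 - <<'E'
from h import *
z=np.load('pics/s7.npz');p={k:z[k] for k in['K','k1','R','t']}
a=onplane((173/5+180-.4,264/5+120-.4),.128,p);d=a[:2]-[.6279,.0271];print(a,np.hypot(*d),np.degrees(np.arctan2(d[1],d[0])))
E
```

```text
[0.65694064 0.05125919 0.128     ] 0.037775988085594674 39.757390252170865
```

The side view puts the hole at azimuth 39.8°, against 38.4° for the pin, which is close enough. Lowering.

Request:
carry_out --series '[[[0,0.004,0],0],[[0,0.004,0],0],[[0,0.004,0],0],[[0,0.004,0],0],[[0,0.004,0],0],[[0,0,0],0],[[0,0,0],0]]'

```text
time_s: 12.38
position: [0.6279, 0.0271, 0.1104]
tcp_rot: [-0.885, -1.615, 1.614]
force: [0.5, -0.4, -3.4]
width: 0.0353
```

```bash
python3 st.py .6277 .0271 .096
```

```text
12.375 [0.6279 0.0271 0.1104] yaw 122.57463278894417 down [ 0.0002  0.     -1.    ] j [ 0.0431  0.5639  0.1715  1.1781  0.     -0.5254] F [ 0.4727 -0.4055 -3.3818] w 0.03529609829575846
shift [0.0001 0.0144 0.0001]
```

No contact force, so the shaft is inside the bore. Continuing slowly past the pin.

Request:
carry_out --series '[[[0,0.002,0],0],[[0,0.002,0],0],[[0,0.002,0],0],[[0,0.002,0],0],[[0,0,0],0]]'

```text
time_s: 13.0
position: [0.6276, 0.0271, 0.102]
tcp_rot: [-0.884, -1.614, 1.615]
force: [1.0, 0.4, -2.4]
width: 0.0355
```

Request:
carry_out --series '[[[0,0.002,0],0],[[0,0.002,0],0],[[0,0.0015,0],0],[[0,0,0],0],[[0,0,0],0]]'

```text
time_s: 13.62
position: [0.6278, 0.0271, 0.0968]
tcp_rot: [-0.884, -1.614, 1.614]
force: [0.3, 0.2, -3.0]
width: 0.0357
```

Request:
carry_out --series '[[[0,0.001,0],0],[[0,0.0005,0],0],[[0,0,0],0],[[0,0,0],0]]'

```text
time_s: 14.12
position: [0.6278, 0.0271, 0.0953]
tcp_rot: [-0.884, -1.614, 1.614]
force: [0.7, 0.2, -2.4]
width: 0.0355
```

```bash
python3 st.py .6277 .0271 .096
```

```text
14.125 [0.6278 0.0271 0.0953] yaw 122.57580658191529 down [ 0.0001  0.     -1.    ] j [ 0.0431  0.5757  0.1502  1.1453  0.     -0.5254] F [ 0.6936  0.2167 -2.3927] w 0.03547116182535176
shift [ 0.0001 -0.0007  0.0001]
```

Nearly there, so one more millimetre, then release.

Request:
carry_out --series '[[[0,0.0008,0],0],[[0,0,0],0],[[0,0,0],0]]'

```text
time_s: 14.5
position: [0.6279, 0.0271, 0.0948]
tcp_rot: [-0.885, -1.615, 1.614]
force: [-0.0, 0.2, -1.2]
width: 0.0356
```

Request:
carry_out --series '[[[0,0,0],0],[[0,0,0],0],[[0,0,0],0],[[0,0,0],0],[[0,0,0],0]]' --grip -1

```text
time_s: 15.12
position: [0.6278, 0.0271, 0.0945]
tcp_rot: [-0.884, -1.614, 1.614]
force: [0.5, -0.4, -0.2]
width: 0.085
```

```bash
python3 st.py; python3 look.py wrist w8
```

```text
15.125 [0.6278 0.0271 0.0945] yaw 122.578105897329 down [ 0.0001 -0.     -1.    ] j [ 0.0431  0.5763  0.1492  1.1435 -0.     -0.5255] F [ 0.461  -0.3501 -0.164 ] w 0.08495659281860325
15.125 [0.6278 0.0271 0.0945] [-0.5384  0.8427 -0.    ] [ 0.0431  0.5763  0.1492  1.1435 -0.     -0.5255]
```

View pics/w8.png

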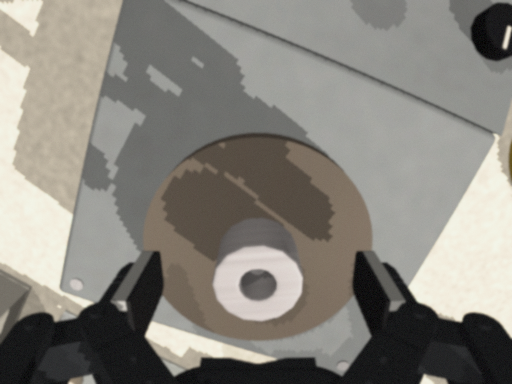

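Request:
carry_out --series '[[[0,-0.005,0],0],[[0,-0.02,0],0],[[0,-0.035,0],0],[[0,-0.04,0],0],[[0,-0.03,0],0],[[0,0,0],0],[[0,0,0],0]]'

```text
time_s: 16.05
position: [0.6274, 0.0271, 0.2239]
tcp_rot: [-0.884, -1.614, 1.615]
force: [0.4, -0.3, -0.7]
width: 0.0853
```

```bash
python3 st.py .4827 -.0027 .2; python3 look.py wrist w9; python3 - <<'E'
from h import *
np.set_printoptions(precision=4,suppress=True)
z=np.load('pics/w9.npz');C=z['C'];X,Y,Z=np.moveaxis(C,-1,0)
r=np.hypot(X-.6278,Y-.0271)
for a,b,h0,h1 in[(0,.023,.1,.14),(.025,.054,.085,.1)]:
    m=(r>a)&(r<b)&(Z>h0)&(Z<h1);q=C[m];co=np.linalg.lstsq(np.c_[q[:,:2]-[.6278,.0271],np.ones(len(q))],q[:,2],rcond=None)[0];print(m.sum(),(q.max(0)+q.min(0))/2,np.median(q,0),'plane',co)
E
```

```text
16.05 [0.6274 0.0271 0.2239] yaw 122.57580144445514 down [-0.0009 -0.     -1.    ] j [ 0.0431  0.5064  0.3752  1.4404  0.     -0.5254] F [ 0.3776 -0.3301 -0.6821] w 0.0852957162052257
shift [0.0528 0.024  0.138 ]
16.05 [0.6274 0.0271 0.2239] [-0.5384  0.8427  0.0004] [ 0.0431  0.5064  0.3752  1.4404  0.     -0.5254]
1955 [0.6275 0.0267 0.1112] [0.6263 0.0258 0.1199] plane [0.0805 0.0503 0.1177]
9348 [0.6278 0.0271 0.09  ] [0.622  0.0229 0.0925] plane [-0.0035 -0.0015  0.0924]
```

View pics/w9.png

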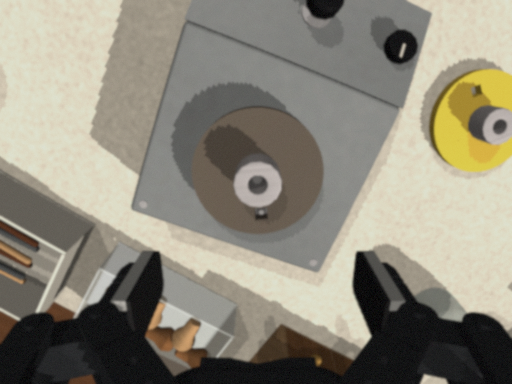

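Request:
carry_out --series '[[[0,0,0],10.5],[[0,0,0],10.5],[[0,0,0.03],0],[[0,0,0.04],0],[[0,0,0.04],0],[[0,0,0.03],0],[[0,0.04,0.0095],0],[[0,0.04,0],0],[[0,0,0],0],[[0,0,0],0]]' --grip -0.1

```text
time_s: 17.35
position: [0.4817, -0.0029, 0.145]
tcp_rot: [-1.107, -1.357, 1.356]
force: [-0.6, -0.1, 0.5]
width: 0.0467
```

```bash
python3 st.py .4813 -.003 .063; python3 look.py wrist w10 knob_head; python3 - <<'E'
from h import *
np.set_printoptions(precision=4,suppress=True)
z=np.load('pics/w10.npz');C=z['C'];g=cv2.cvtColor(z['im'],cv2.COLOR_RGB2GRAY)
X,Y,Z=np.moveaxis(C,-1,0);m=(np.hypot(X-.481,Y+.003)<.025)&(Z>.07)&(Z<.1)
q=C[m];print(m.sum(),(q.max(0)+q.min(0))/2,np.median(q,0),q.max(0),q.min(0))
P,T,s=tool();print('tool frame center',T.T@((q.max(0)+q.min(0))/2-P))
l=(q-[.6277,.0271,.0805])@np.array([[.9796,.2011,0],[-.2011,.9796,0],[0,0,1]]).T
print('machine',l.min(0),l.max(0))
E
```

```text
17.35 [ 0.4817 -0.0029  0.145 ] yaw 101.57871951639727 down [ 0.  0. -1.] j [-0.006   0.262  -0.1999  1.1089  0.     -0.2081] F [-0.5915 -0.0921  0.4883] w 0.04670883939466003
shift [-0.      0.082   0.0004]
17.35 [ 0.4817 -0.0029  0.145 ] [-0.2007  0.9796  0.    ] [-0.006   0.262  -0.1999  1.1089  0.     -0.2081]
knob_head [(array([234., 180.,  46.,  46.]), 0.65)]
1472 [ 0.4803 -0.004   0.083 ] [ 0.4791 -0.0041  0.0847] [0.4941 0.0101 0.0899] [ 0.4664 -0.0181  0.0762]
tool frame center [-0.0006  0.063   0.0028]
machine [-0.1642 -0.015  -0.0043] [-0.1369  0.0133  0.0094]
```

View pics/w10.png

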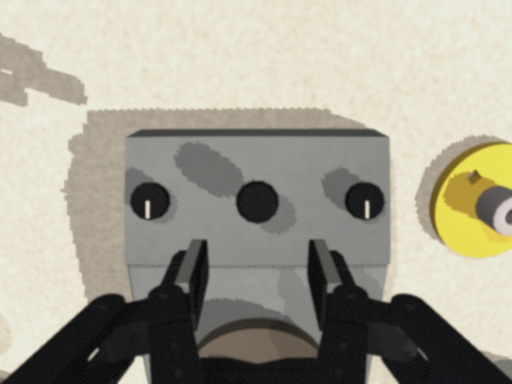

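Request:
carry_out --series '[[[-0.0007,0.02,0],0],[[0,0.02,0],0],[[0,0.015,0],0],[[0,0.012,0],0],[[0,0.01,0],0],[[0,0.005,0],0],[[0,0,0],0],[[0,0,0],0]]'

```text
time_s: 18.45
position: [0.4818, -0.0036, 0.0629]
tcp_rot: [-1.107, -1.357, 1.356]
force: [-1.0, -0.3, 0.2]
width: 0.0469
```

```bash
python3 st.py .4813 -.003 .063; python3 look.py wrist w11
```

```text
18.45 [ 0.4818 -0.0036  0.0629] yaw 101.57735359304536 down [ 0.0008 -0.     -1.    ] j [-0.0074  0.3505 -0.3177  0.9018 -0.     -0.2095] F [-1.0068 -0.2705  0.1941] w 0.04688995207319847
shift [ 0.0007 -0.0001  0.0004]
18.45 [ 0.4818 -0.0036  0.0629] [-0.2007  0.9797 -0.0002] [-0.0074  0.3505 -0.3177  0.9018 -0.     -0.2095]
```

View pics/w11.png

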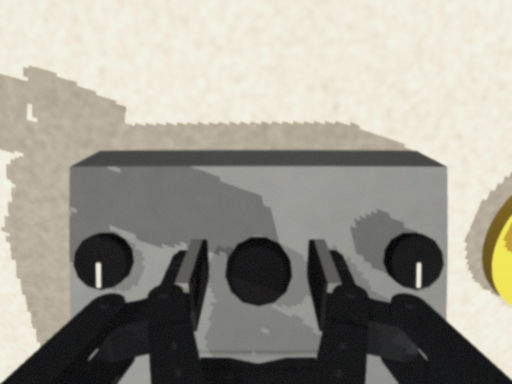

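Request:
carry_out --series '[[[0,0,0],0],[[0,0,0],0],[[0,0,0],0],[[0,0,0],0],[[0,0,0],0]]' --grip 1

```text
time_s: 19.12
position: [0.4817, -0.0033, 0.0632]
tcp_rot: [-1.107, -1.357, 1.356]
force: [-1.3, 1.2, 6.1]
width: 0.0266
```

Request:
carry_out --series '[[[0,-0.0019,0.0007],0],[[0,-0.0019,0.0007],0],[[0,-0.0019,0.0007],0],[[0,-0.0019,0.0007],0],[[0,-0.0019,0.0007],0],[[0,0,0],0],[[0,0,0],0]]'

```text
time_s: 20.0
position: [0.4782, -0.0041, 0.0729]
tcp_rot: [-1.107, -1.358, 1.356]
force: [0.9, 2.6, 5.5]
width: 0.0265
```

```bash
python3 st.py; python3 look.py wrist w12
```

```text
20.0 [ 0.4782 -0.0041  0.0729] yaw 101.58377183061694 down [ 0.001   0.0004 -1.    ] j [-0.0089  0.3316 -0.3148  0.9234  0.0005 -0.211 ] F [0.899  2.5752 5.5494] w 0.026527598024834325
20.0 [ 0.4782 -0.0041  0.0729] [-0.2008  0.9796  0.0002] [-0.0089  0.3316 -0.3148  0.9234  0.0005 -0.211 ]
```

View pics/w12.png

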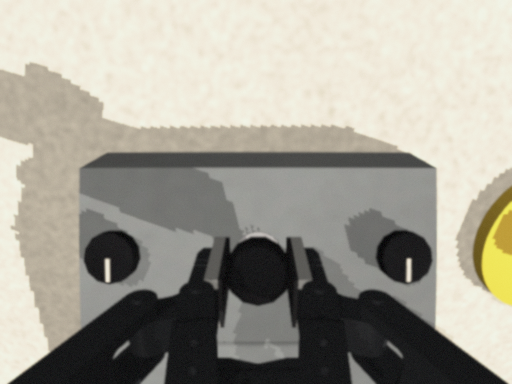

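The upward force of 5.5 N shows the knob is now pushing outward, past its mid-point. I'll finish the pull and let go.

Request:
carry_out --series '[[[0,-0.0019,0.0007],0],[[0,0,0],0],[[0,0,0],0]]'

```text
time_s: 20.42
position: [0.4777, -0.0042, 0.0745]
tcp_rot: [-1.107, -1.357, 1.356]
force: [0.3, 2.9, 6.1]
width: 0.0264
```

Request:
carry_out --series '[[[0,0,0],0],[[0,0,0],0],[[0,0,0],0],[[0,0,0],0]]' --grip -0.2

```text
time_s: 20.92
position: [0.4771, -0.0047, 0.0737]
tcp_rot: [-1.107, -1.356, 1.357]
force: [0.3, 0.5, -0.2]
width: 0.0514
```

Request:
carry_out --series '[[[0,-0.01,0.002],0],[[0,-0.02,0],0],[[0,-0.03,0],0],[[0,-0.03,0],0],[[0,-0.03,0],0],[[0,0,0],0],[[0,0,0],0]]'

```text
time_s: 21.8
position: [0.475, -0.0048, 0.1937]
tcp_rot: [-1.107, -1.356, 1.357]
force: [0.2, -0.4, -0.3]
width: 0.051
```

```bash
python3 st.py; python3 look.py wrist w13; python3 look.py side s13; python3 - <<'E'
from h import *
np.set_printoptions(precision=4,suppress=True)
for f in ['w10','w13']:
    C=np.load(f'pics/{f}.npz')['C']
    l=(C-[.6277,.0271,.0805])@np.array([[.9796,.2011,0],[-.2011,.9796,0],[0,0,1]]).T
    a=np.array([-.342,0,.94]);kn=(l-[-.148,0,-.004]);h=kn@a;rad=np.linalg.norm(kn-h[...,None]*a,axis=-1)
    m=(rad<.013)&(h>0)&(h<.05);print(f,m.sum(),'top face height vs in-centre',np.median(h[m]))
    r=np.hypot(l[...,0],l[...,1]);m=(r>.025)&(r<.054)&(abs(l[...,2]-.012)<.01);print('disc top',np.median(l[m],0),m.sum())
t=cv2.imread('pics/s13.png');cv2.imwrite('pics/s13c.png',cv2.resize(t[120:230,180:300],None,fx=5,fy=5,interpolation=cv2.INTER_CUBIC))
E
```

```text
21.8 [ 0.475  -0.0048  0.1937] yaw 101.57655075416281 down [-0.0004 -0.0001 -1.    ] j [-0.0101  0.2123 -0.1314  1.2276 -0.0001 -0.2122] F [ 0.1849 -0.3855 -0.3104] w 0.05103812789268687
21.8 [ 0.475  -0.0048  0.1937] [-0.2007  0.9797  0.    ] [-0.0101  0.2123 -0.1314  1.2276 -0.0001 -0.2122]
21.85 [ 0.4746 -0.0048  0.1932] [-0.2007  0.9797  0.0003] [-0.0102  0.2129 -0.132   1.2274 -0.0001 -0.2122]
w10 1256 top face height vs in-centre 0.00913262771942642
disc top [-0.0378  0.      0.012 ] 2445
w13 927 top face height vs in-centre 0.021151541467937806
disc top [-0.0232 -0.0005  0.012 ] 4314
```

View pics/s13c.png

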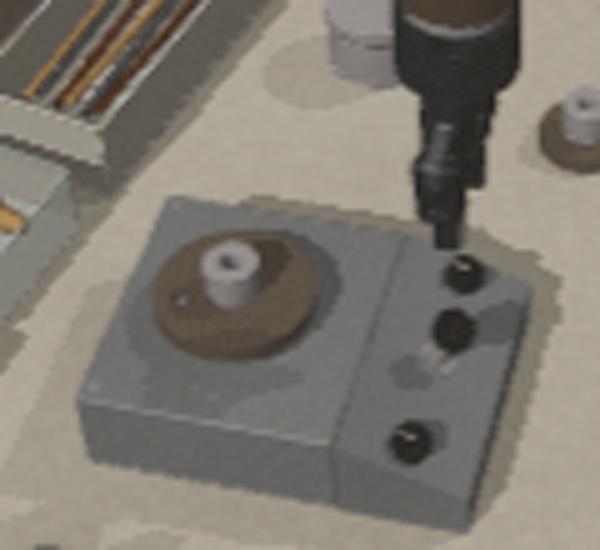

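View pics/w13.png

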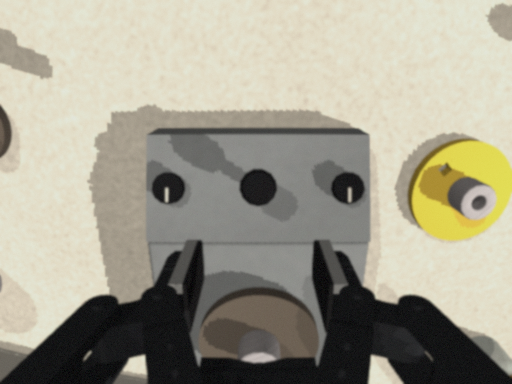

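The knob top has risen by 12.0 mm, and the disc lies flat with its top 12.0 mm above the flange. The side crop shows the pin in the hole at (180,299), the knob out at (453,330), and the gripper clear. Handing in.

```bash
python3 -c "
from h import *
print(ticket.sign_off())"
```

```text
the job is handed in; nothing more can be done
None
```

The bigger honing disc is on the machine's flange with the shaft and pin through it. The knob was pulled out after that. I handed the job in at about 22 s of the 58 s allowed, and no verdict was reported.

**How it went:** I gripped the dark disc by its hub, turned it 75° so the drive hole met the pin, and lowered it. No contact force showed on the way down, and I let go once it was on the flange. I then gripped the knob, pulled it about 12 mm along its tilted axis, and let go. The arm then moved up clear.

**Last checks:**
- **Disc:** its top lies 12.0 mm above the flange with almost no tilt, so it is flat. Its centre is within about 1 mm of the seat, and the pin shows in the drive hole.
- **Knob:** depth readings put its head 12.0 mm further out than at the start.
- **Gripper:** it touches nothing, and the force reading is about zero.
- **Other things on the table:** I touched none of them and they look unmoved in the last pictures, but I did not measure each one.

No check failed. The only disagreement was the drive hole's direction before lowering: the side camera gave 39.8° and the pin was at 38.4°, which is within the hole's clearance.

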